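Reset the polisher's slide switch over the splash guard with the hooked rod

TASK

The polisher's slide switch sits behind its splash guard: take the hooked rod from its stand, reach over the guard with it and pull the switch's lever towards the guard until it meets its stop, whose place differs each time and can only be felt, then keep it pulled against its stop for two full seconds with a steady 8 N or so (15 N at the very most) so that the relay latches. Lift the rod back out, leaving the lever on the guard side, and lay the rod back in the stand as you found it. Touch the polisher and its switch with nothing but the rod, do not lean on the guard, and leave the copper ware and the hammer alone.

Things in the scene. Friction and masses are not known exactly. Their poses are not given: they have to be found in the camera images.
- rod: Loose hooked rod, about 0.18 kg: wooden handle 120 mm long, 18 wide, 24 high, then a round 10 mm steel bar with one right-angle bend. Origin on the handle's centre line, where to grip it (sides free); x along the handle to the bend, z up as it lies. Handle spans x = -70 to 50 mm, bar goes on to the bend at x = 200 mm, its leg down (-z) to -110 mm. It can tilt or slip a few mm in the fingers under load.
- rod_tip (a point): Lowest point of the rod's hanging leg, at (200, 0, -110) mm in the rod's frame; the leg is round, 10 mm thick.
- stand: Fixed wooden stand of the rod, origin on the bench, axes as the rod's when it lies there level, leg hanging free: the rod's origin is then at (-160, 0, 140) mm, give or take 4 mm along x. Foot plate x = -245 to -35 mm, y = +-45 mm, 12 mm thick; two posts 12 mm thick in x. Stand and station are left and right of each other at random.
- notch_back (a point): Floor of the stand's rear notch, at (-215, 0, 128) mm in the stand's frame; carries the handle's underside. 24 mm wide at the floor, flaring open upwards, cheeks rise 18 mm.
- notch_front (a point): Floor of the stand's front notch, at (-60, 0, 135) mm in the stand's frame; carries the steel bar. 16 mm wide at the floor, flaring open upwards, cheeks rise 18 mm.
- station: Fixed polishing station. Origin on the bench under the centre of the switch box, z up, x away from guard and robot. Base plate x = -120 to 240 mm, y = +-130 mm, 10 mm thick. Grey switch box x = +-75 mm, y = +-55 mm, flat top at z = 85 mm. Behind it a green motor, front at x = 113 mm, top at 132 mm, and a buffing wheel at y = 85 to 110 mm, top at 145 mm.
- guard: Fixed upright metal splash guard between the robot and the switch box. Origin at the middle of its lower edge, at (-110, 0, 10) mm in the station's frame, same axes; 260 mm wide (y), 4 mm thick, a 10 mm round bar along its top edge; its highest point is 165 mm above the bench.
- lever: Slide lever of the switch: flat steel paddle 44 mm wide (y), 8 mm thick (x), 10 to 38 mm above the box's top, on a stem. Origin at the stem's foot on the box's top (station y = 0, z = 85 mm), axes as the station's. Slides along the station's x; starts at x = -5 to 39 mm. Its rigid stop, set differently each time and hidden in the box, lies at x = -12 to -36 mm: found by feel. Drags with 3 N, stays where left.
- cup: Bystander: copper flared cup, 70 mm across, 90 mm high, origin at its underside.
- dish: Bystander: copper spool-shaped dish, 92 mm across, 53 mm high, origin at its underside.
- hammer: Bystander: hammer lying on the bench, under 0.32 m long, under 50 mm high.
Mind the look-alikes: they are no part of the job. Several things have the shape of the stand; the one meant has the colours described above.

How it is judged:
On the way, in this order (a step that is already met when the one before it is completed fails the run):
1. the rod is lifted out of its stand (z of rod in the frame of stand above 0.18 m), for 0.1 s.
2. the rod keeps the lever pulled against its stop from behind, at rest, with 5 to 12 N for 1.5 s without a break (x of lever in the frame of station below -0.01 m and linear speed of lever below 0.004 m/s and x of rod_tip in the frame of lever above 0.004 m and contact force between rod and lever between 5 and 12 N), for 1.5 s.
At the end, for the whole second after the job is handed in: The lever is still on the guard side of the switch (its origin at least 8 mm from the middle of the box towards the guard); the rod lies at rest in both notches of the stand as at the start: within 25 mm along, 8 mm across, 6 mm in height, tilted less than 7 degrees, leg hanging at the same end (x of lever in the frame of station below -0.008 m and x of rod in the frame of stand between -0.185 and -0.135 m and y of rod in the frame of stand between -0.008 and 0.008 m and z of rod in the frame of stand between 0.134 and 0.147 m and angle between rod's own z axis and vertical below 0.12 rad and angle between the x axis of rod and the x axis of stand, either way round below 0.12 rad and x of rod_tip in the frame of stand above 0 m and linear speed of rod below 0.02 m/s); the robot touches nothing.
It fails at once if the rod presses the lever with more than 18 N (contact force between rod and lever above 18 N).
It fails at once if the rod leans on the guard with more than 8 N (contact force between rod and guard above 8 N).
It fails at once if the fingers or the arm touch the polishing station, its guard or its lever (contact force between any of the fingers, the arm and station above 0.5 N).
It fails at once if a bystander is moved more than 20 mm (distance of any of cup, dish, hammer from where it was at the start of the episode above 0.02 m).
It also fails if it takes over 62 s, if anything falls off the work surface, if the arm or the gripper's body presses on something with over 40 N, if the wrist force passes 120 N, or if a joint passes its speed limit or range.

ROBOT

A 7-joint arm with a two-finger parallel gripper is mounted at the origin on the work surface. World frame = base frame: x ahead of the robot, y to its left, z up, the work surface at z = 0. Lengths are in m, angles in rad, forces in N, time in s.
With the tool pointing down it reaches from about 0.4 to 0.75 m from the base axis. Payload 19.5 kg.
Tool frame: the origin (TCP) lies on the centre line of the jaws, within the pads' length; the fingertips stand 14 mm ahead of it and the grasp point (between the pads) lies 5 mm behind it; z points along the fingers, y is the line along which they close (so a half turn about z gives the same grasp; the last joint's range is limited). The gripper opens to 85 mm and grips with 20 to 120 N. Pads are 22 mm wide; open, the fingers measure 114 mm over their backs; the gripper's body (76 mm by 85 mm) begins 54 mm behind the grasp point. The pads swing forward as they close: fully open they stand 13 mm farther back than shut.
Start: joints at [1.141, 0.707, -0.028, 1.485, 0.022, 0.951, -0.075], TCP at [0.217, -0.532, 0.245] pointing down, gripper open.
Joint ranges: [-2.71, 2.71], [-0.32, 2.16], [-1.57, 1.52], [0, 2.45], [-1.46, 4.6], [0, 2.02], [-2.83, 2.83]. Speed limits (rad/s): [1.89, 1.89, 2.57, 2.57, 3.01, 3.01, 3.01].

INTERFACE

Orientations are given as a unit quaternion [x, y, z, w].
In Python, from bench import robot, optics gives the robot as it stands.
- The arm moves only by the shell command python3 -m inch 'ROWS' [FORCE]. ROWS is JSON, a list of rows, each a list of 5 numbers: the gripper's target within -1 to 1 (fully open at 1, half-way at 0, shut at -1), then the shift along the tool's x, y, z in m, then the turn about the tool's z in rad. A call has 1 to 8 rows; each row shifts and turns the commanded pose from where the row before left it, along the tool's axes as they then stand; what a row does not reach is not made up. A row lasts 1/8 s, in which the tool goes at most 62.5 mm and 10.7 degrees, less where a joint would pass 70% of its speed; a pose out of reach is approached as far as the arm can. A call with a gripper value outside its range is refused whole. The fingers move at their own pace and stop on an object; FORCE is the grip in N (left out, the last holds). Time passes only in rows, so rows that do not move let the fingers close. It gives the time, the measured TCP pose, the force, the opening and the grip force at its end, in the units of the state.
- robot.state(): the state, without advancing time (a new reading comes with each control period).
- optics.camera(name): name is "scene" or "top" or "wrist"; returns the picture (420x560x3 uint8, blue, green, red); there is no depth.
- optics.camera_model(name): a dict with "fovy" (degrees; the focal length in pixels is half the picture's height over the tangent of half this angle, whatever the lens; pixels are square), "cx", "cy" (the principal point, pixels), "position" and "attitude" of the camera in the world. Camera axes: x right, y up, looking along -z (the intrinsics and any distortion apply to the point x, -y, -z); pixel columns grow to the right and rows downward; lengths in m; the calibration is good to about 2 mm. A picture is of the moment at which its call begins: read the wrist's pose just before it. camera_model takes no time and is no camera call; for the wrist camera it gives the pose at the moment of the call.
- robot.finish_job(): hands the job in; it is judged then, once.
The state is a dict: "t": time; "joints": joint angles; "qd": joint speeds; "joint_efforts": joint torques, N m; "eef_pos": TCP position; "tcp_rot": TCP orientation; "ft_force": force on the tool from outside, world axes, zero at the start; "torque": the same for the moment, N m; "finger_gap": finger opening in m; "grip_force": force on a finger pad.
Only numpy, scipy, OpenCV 4.12 (cv2) and the standard library are available. Lean on these libraries where they do the work, as an engineer would, in place of code of your own. Each camera call takes 0.05 s, during which the arm holds its last target. There are 200 camera calls.

## Working session

There is one attempt and no reset: what is moved stays moved. The work goes in short steps, Python scripts to look and compute and a shell command to move; the robot and the scene stay as the last step left them, time stands still between calls to the robot, and variables do not carry over. Pictures are saved under pics/ and viewed, at most 13 in all, crops included, and the job is handed in when it is done.

```bash
mkdir -p pics; ls
cat > h.py <<'E'
import numpy as np,cv2
from bench import robot,optics
from scipy.spatial.transform import Rotation as R
E
python3 - <<'E'
from h import *
s=robot.state();print(s)
for n in ("scene","top"):
    m=optics.camera_model(n);print(n,m)
    im=optics.camera(n);cv2.imwrite(f"pics/{n}0.png",im)
E
```

```text
pics
{'t': 0.0, 'joints': array([ 1.14129037,  0.70711037, -0.02761432,  1.48501194,  0.02203986,
        0.95087395, -0.07547815]), 'qd': array([ 2.28141288e-05, -3.58964820e-04,  1.01748412e-03, -9.53904011e-04,
       -2.03818459e-04,  1.91281299e-03,  2.20889494e-04]), 'joint_efforts': array([ 3.47159330e-04, -8.83231473e+01,  1.23499721e+00, -2.36171240e+01,
        1.69035781e-02,  6.55052194e-03,  3.07493883e-05]), 'eef_pos': array([ 0.21733651, -0.5320752 ,  0.2448202 ]), 'tcp_rot': array([ 9.81255322e-01,  1.92711417e-01, -1.39723867e-04, -5.32083654e-04]), 'ft_force': array([-0.26099523,  0.03348571,  0.05715108]), 'torque': array([-0.00959215,  0.03677446, -0.02574932]), 'grip_force': 0.0, 'finger_gap': 0.08547555657426859}
scene {'fovy': 54.24111451079384, 'cx': 276.5561407788641, 'cy': 215.4825199101341, 'position': array([1.19597666, 0.62182398, 0.82265703]), 'attitude': array([0.17802247, 0.40856971, 0.81625572, 0.36756687])}
top {'fovy': 53.67198324385265, 'cx': 284.24112802152735, 'cy': 201.98199852015074, 'position': array([ 0.3272124 , -0.015015  ,  1.13113475]), 'attitude': array([-0.06665077,  0.06721596,  0.70636802, -0.70148693])}
```

View pics/scene0.png

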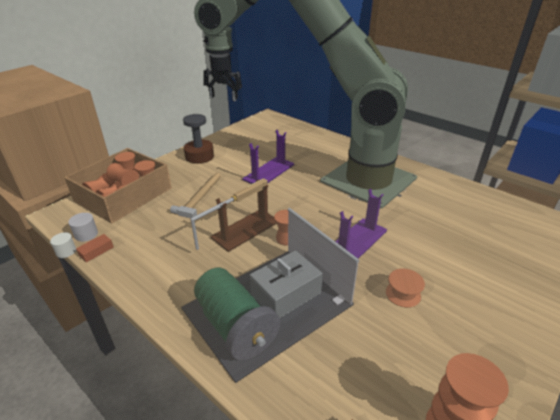

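View pics/top0.png

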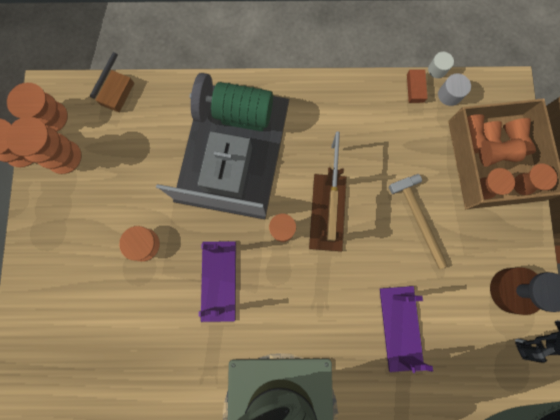

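The rod lies in the dark-brown stand: top (335,190), scene (235,215). The look-alikes are the purple stands at top (219,282) and (403,330). The station is at (230,150), the cup at (283,227), the dish at (140,243) and the hammer at (418,215). I choose the brown stand because it is wood-coloured and carries the rod. One close crop to check that.

```bash
cat >> h.py <<'E'
def ray(n,u,v,m=None):
    m=m or optics.camera_model(n)
    f=210/np.tan(np.radians(m["fovy"])/2)
    d=R.from_quat(m["attitude"]).apply([(u-m["cx"])/f,-(v-m["cy"])/f,-1.])
    return np.array(m["position"]),d
def onz(n,u,v,z,m=None):
    p,d=ray(n,u,v,m); return p+d*(z-p[2])/d[2]
def proj(n,P,m=None):
    m=m or optics.camera_model(n)
    f=210/np.tan(np.radians(m["fovy"])/2)
    c=R.from_quat(m["attitude"]).inv().apply(np.array(P)-m["position"])
    return np.array([m["cx"]+f*c[0]/-c[2],m["cy"]-f*c[1]/-c[2]])
def tri(n1,a,n2,b):
    (p,d),(q,e)=ray(n1,*a),ray(n2,*b)
    t=np.linalg.lstsq(np.c_[d,-e],q-p,rcond=None)[0]
    x,y=p+d*t[0],q+e*t[1]; return (x+y)/2,np.linalg.norm(x-y)
E
python3 - <<'E'
import cv2
t=cv2.imread("pics/top0.png")[70:260,155:360]
s=cv2.imread("pics/scene0.png")[165:365,165:365]
a=cv2.resize(t,None,fx=3.9,fy=3,interpolation=2)[:, :]
a=cv2.resize(t,(205*3,190*3),interpolation=cv2.INTER_CUBIC)
b=cv2.resize(s,(600,600),interpolation=cv2.INTER_CUBIC)
cv2.imwrite("pics/tc.png",a);cv2.imwrite("pics/sc.png",b)
E
```

```text
(no output)
```

View pics/tc.png

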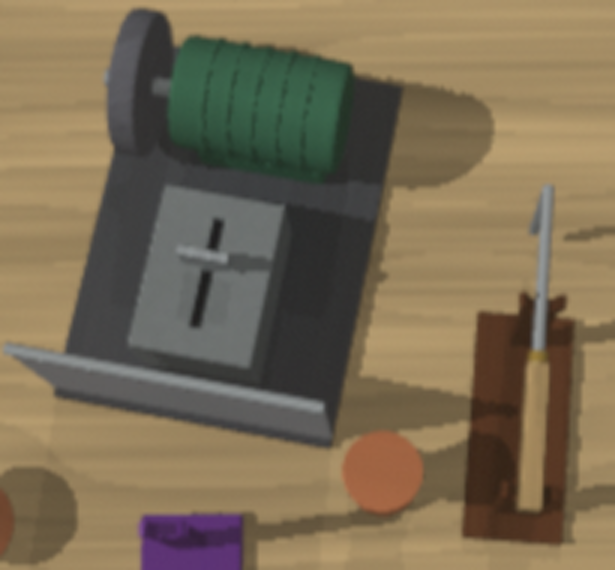

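View pics/sc.png

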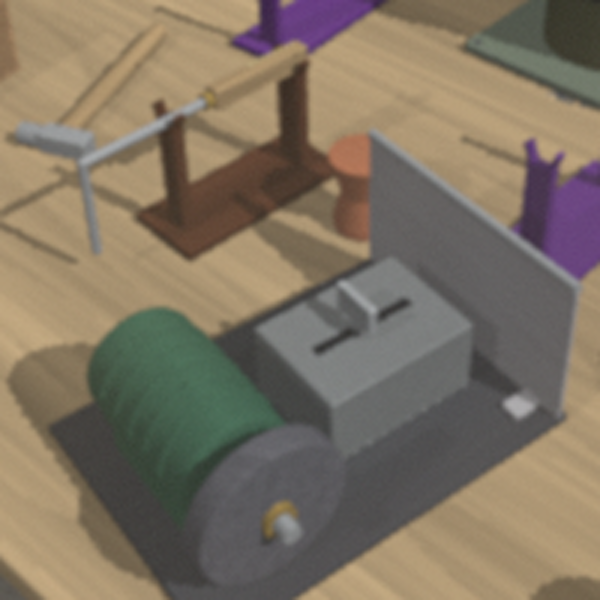

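Both crops agree. The brown stand carries the rod: bend at top crop (548,187), handle rear end at (530,511). The grey box's top corners are (167,185), (286,206), (250,367) and (128,346), and the paddle's top edge runs from (178,250) to (228,262).

Run:
```python
from h import *
T=lambda x,y:(155+x/3,70+y/3); S=lambda x,y:(165+x/3,165+y/3)
c=[onz("top",*T(*p),.085)[:2] for p in [(167,185),(286,206),(250,367),(128,346)]]
c=np.array(c);b=c.mean(0);print("box",c.round(3),b, np.linalg.norm(np.diff(c,axis=0),axis=1))
ax=(c[0]+c[1]-c[2]-c[3]);print("yaw",np.arctan2(ax[1],ax[0]))
ay=(c[0]+c[3]-c[1]-c[2]);print("yaw2",np.arctan2(-ay[0],ay[1]))
cs=np.array([onz("scene",*S(*p),.085)[:2] for p in [(332,403),(256,328),(390,256),(473,326)]]);print("box scene",cs.round(3),cs.mean(0))
yaw=np.arctan2(ax[1],ax[0])
for p in [(178,250),(228,262),(203,255)]:
    w=onz("top",*T(*p),.123)[:2]-b; print("lever",R.from_euler('z',-yaw).apply([*w,0]))
for p in [(338,285),(378,327)]:
    w=onz("scene",*S(*p),.123)[:2]-b; print("lever sc",R.from_euler('z',-yaw).apply([*w,0]))
for a,z in [((530,511),.152),((537,352),.152),((538,352),.145),((548,187),.145)]: print("rod",onz("top",*T(*a),z))
print("bend",tri("top",T(548,188),"scene",S(82,160)))
print("rear",tri("top",T(530,511),"scene",S(300,47)))
print("tip",onz("scene",*S(97,250),.03))
f=np.array([onz("top",*T(*p),.012) for p in [(478,312),(575,321),(562,543),(464,537)]]);print("foot",f.round(3),f.mean(0))
print("cup",onz("top",*T(383,472),.09),"dish",onz("top",140,243,.053))
for p in [(6,348),(325,408)]: print("guardtop",onz("top",*T(*p),.165))
```

```text
box [[0.719 0.177]
 [0.699 0.072]
 [0.554 0.102]
 [0.573 0.207]] [0.63642856 0.13944821] [0.10729448 0.14792412 0.10716471]
yaw -0.20170282972966375
yaw2 -0.1850014016699332
box scene [[0.718 0.182]
 [0.699 0.079]
 [0.556 0.106]
 [0.577 0.214]] [0.63739218 0.14549528]
lever [0.00655766 0.02179133 0.        ]
lever [ 0.00444602 -0.02186155  0.        ]
lever [0.00635646 0.00013809 0.        ]
lever sc [ 0.01109823 -0.01410109  0.        ]
lever sc [0.01476784 0.04381794 0.        ]
rod [ 0.42217117 -0.12774743  0.152     ]
rod [ 0.55034814 -0.13704258  0.152     ]
rod [ 0.55193776 -0.13872686  0.145     ]
rod [ 0.69279877 -0.15124386  0.145     ]
bend (array([ 0.69119473, -0.15000555,  0.14290654]), np.float64(0.004001449159274737))
rear (array([ 0.42225803, -0.12781241,  0.14491722]), np.float64(0.001900372599299831))
tip [ 0.68829744 -0.15133739  0.03      ]
foot [[ 0.621 -0.101  0.012]
 [ 0.611 -0.191  0.012]
 [ 0.407 -0.172  0.012]
 [ 0.413 -0.084  0.012]] [ 0.51296011 -0.13680742  0.012     ]
cup [ 0.46187054 -0.01212398  0.09      ] dish [0.42829817 0.35850924 0.053     ]
guardtop [0.55357095 0.28708166 0.165     ]
guardtop [0.50327871 0.03308579 0.165     ]
```

```bash
cat >> h.py <<'E'
def need(p,yaw):
    "remaining tool-frame shift and turn to world p with tool x at yaw"
    s=robot.state(); r=R.from_quat(s["tcp_rot"]); x=r.apply([1,0,0]); y0=np.arctan2(x[1],x[0])
    turn=-(yaw-y0)
    rt=r*R.from_euler('z',turn)
    print("pos",s["eef_pos"].round(4),"yaw",round(y0,4),"turn",round(turn,4),"shift after turn",(rt.inv().apply(np.array(p)-s["eef_pos"])*1000).round(1),"t",round(s["t"],2),"F",s["ft_force"].round(2),"gap",round(s["finger_gap"],4))
E
python3 -m inch '[[1,0,0,-0.02,0.16],[1,0,0,-0.02,0.16],[1,0,0,-0.02,0.15]]'
python3 -m inch '[[1,0.03,-0.045,0,0],[1,0.03,-0.045,0,0],[1,0.03,-0.045,0,0],[1,0.03,-0.045,0,0],[1,0.03,-0.045,0,0],[1,0.03,-0.045,0,0],[1,0.03,-0.045,0,0],[1,0.02,-0.045,0,0]]'
python3 -m inch '[[1,0.01,-0.05,0,0],[1,0,0,0,0],[1,0,0,0,0]]'
python3 - <<'E'
from h import *
need([.493,-.134,.135],-.085)
m=optics.camera_model("wrist");print(m)
cv2.imwrite("pics/w1.png",optics.camera("wrist"))
for P in [(.493,-.134,.152)]:print(proj("wrist",P,m))
E
```

```text
t: 0.48
eef_pos: [0.2174, -0.5321, 0.3057]
tcp_rot: [0.999, -0.044, -0.0, -0.0]
ft_force: [0.2, -0.3, -0.6]
finger_gap: 0.0854
grip_force: 0.0
t: 1.48
eef_pos: [0.4772, -0.1907, 0.305]
tcp_rot: [0.999, -0.041, -0.0, -0.0]
ft_force: [0.1, -0.2, -0.2]
finger_gap: 0.0856
grip_force: 0.0
t: 1.85
eef_pos: [0.4901, -0.1439, 0.3052]
tcp_rot: [0.999, -0.041, -0.0, 0.0]
ft_force: [-0.7, -0.7, 0.5]
finger_gap: 0.0854
grip_force: 0.0
pos [ 0.4901 -0.1439  0.3052] yaw -0.0825 turn 0.0025 shift after turn [  2.2 -10.2 170.2] t 1.85 F [-0.69 -0.73  0.54] gap 0.0854
{'fovy': 64.79095553584126, 'cx': 280.33415385496266, 'cy': 215.94400064260685, 'position': array([ 0.56333484, -0.14999928,  0.43396927]), 'attitude': array([ 0.09910716, -0.10799574,  0.72774095, -0.67000583])}
[268.93518114 200.65463164]
```

View pics/w1.png

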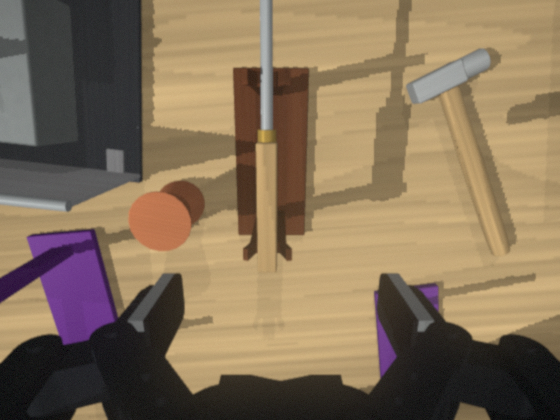

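The wrist view shows the handle's front at pixel (266,140), its rear end at (268,271) and the bar running up to (266,0). The cup is well to the left.

Run:
```python
from h import *
m=optics.camera_model("wrist")
a=onz("wrist",266,132,.150,m);r=onz("wrist",268,271,.152,m);b=onz("wrist",266,2,.145,m)
print(a,r,b,np.linalg.norm(a-r),[np.arctan2(*(q-r)[1::-1]) for q in (a,b)])
d=(b-r)/np.linalg.norm((b-r)[:2]);print(r+.07*d)
e=onz("wrist",130,215,.09,m),onz("wrist",191,215,.09,m);print("cup",e)
need([*(r+.07*d)[:2],.135],np.arctan2(d[1],d[0]))
```

```text
[ 0.5512708  -0.13738877  0.15      ] [ 0.4253145  -0.12721156  0.152     ] [ 0.64687529 -0.14639687  0.145     ] 0.1263826093561868 [np.float64(-0.08062440689685202), np.float64(-0.08637618207927118)]
[ 0.49505354 -0.13325038  0.14979666]
cup (array([0.4740518 , 0.02086688, 0.09      ]), array([ 0.4685333 , -0.04511808,  0.09      ]))
pos [ 0.49   -0.1443  0.3053] yaw -0.0834 turn 0.003 shift after turn [  4.2 -11.5 170.2] t 1.9 F [ 0.58 -0.81  0.48] gap 0.0853
```

```bash
python3 -m inch '[[1,0.004,-0.0115,0.05,0.002],[1,0,0,0.05,0],[1,0,0,0.04,0],[1,0,0,0.02,0],[1,0,0,0.009,0],[1,0,0,0,0]]'
python3 -m inch '[[0,0,0,0,0],[-0.3,0,0,0,0],[-1,0,0,0,0],[-1,0,0,0,0],[-1,0,0,0,0],[-1,0,0,0,0]]' 115
python3 - <<'E'
from h import *
need([.493,-.134,.235],-.085);print(robot.state()["grip_force"])
E
```

```text
t: 2.65
eef_pos: [0.4951, -0.1328, 0.1364]
tcp_rot: [0.999, -0.043, -0.0, 0.0]
ft_force: [-0.5, -0.0, 1.4]
finger_gap: 0.0855
grip_force: 0.0
t: 3.4
eef_pos: [0.4953, -0.1323, 0.1368]
tcp_rot: [0.999, -0.042, 0.0, 0.0]
ft_force: [-1.8, 0.8, 9.9]
finger_gap: 0.0162
grip_force: 112.1
pos [ 0.4953 -0.1323  0.1368] yaw -0.0846 turn 0.0004 shift after turn [ -2.1   1.9 -98.2] t 3.4 F [-1.78  0.79  9.89] gap 0.0162
112.10387706756592
```

```bash
python3 -m inch '[[-1,0,0,-0.01,0],[-1,0,0,-0.025,0],[-1,0,0,-0.035,0],[-1,0,0,-0.04,0],[-1,0,0,-0.04,0],[-1,0,0,-0.02,0],[-1,0,0,0,0],[-1,0,0,0,0]]'
python3 - <<'E'
from h import *
need([.493,-.134,.235],-.085);print(robot.state()["grip_force"],robot.state()["torque"])
m=optics.camera_model("wrist");
cv2.imwrite("pics/w2.png",optics.camera("wrist")); cv2.imwrite("pics/s2.png",optics.camera("scene"))
E
```

```text
t: 4.4
eef_pos: [0.4948, -0.1321, 0.3055]
tcp_rot: [0.999, -0.042, -0.001, -0.0]
ft_force: [-1.1, 1.1, -2.3]
finger_gap: 0.0162
grip_force: 112.3
pos [ 0.4948 -0.1321  0.3055] yaw -0.0842 turn 0.0008 shift after turn [-1.6  2.1 70.5] t 4.4 F [-1.05  1.1  -2.29] gap 0.0162
112.29924201965332 [ 0.0285167   0.1106154  -0.00772712]
```

View pics/s2.png

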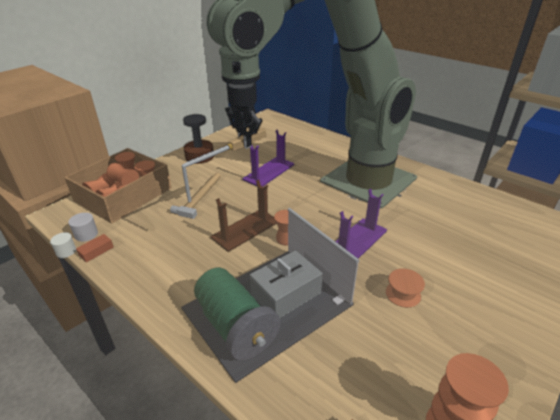

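The rod is clear of the stand, its bend at scene pixel (184,166) and its tip at about (188,199). I compare that with what the grasp predicts, and work out the move to the station.

```bash
cat >> h.py <<'E'
ST=np.array([.637,.1425]); SY=-.195
def st(x,y): # station -> world xy
    return ST+np.array([x*np.cos(SY)-y*np.sin(SY),x*np.sin(SY)+y*np.cos(SY)])
def rodpts():
    s=robot.state();r=R.from_quat(s["tcp_rot"])
    f=lambda v:s["eef_pos"]+r.apply(v)
    return f([.2,0,-.0032]),f([.2,0,.1068])
def tost(p):
    d=np.array(p)[:2]-ST;c,s=np.cos(SY),np.sin(SY);return np.array([c*d[0]+s*d[1],-s*d[0]+c*d[1]])*1000
E
python3 - <<'E'
from h import *
b,t=rodpts();print(proj("scene",b),proj("scene",t),t)
# tip target: station x=+45,y=0 ; tip z .19
w=st(.045-.2,0);need([*w,.3055],SY);
print([ (tost(onz("scene",x,y,.165))) for x,y in [(290,214),(355,262)]])
E
```

```text
[181.96028762 166.08345041] [188.2023481  202.20876142] [ 0.6940541  -0.14893932  0.19827547]
pos [ 0.4949 -0.1322  0.3054] yaw -0.0842 turn 0.1108 shift after turn [ -68.8 -297.     0. ] t 4.5 F [-0.4   0.54 -1.6 ] gap 0.0158
[array([ -96.09443603, -103.49624425]), array([-99.57643028, 132.77075252])]
```

```bash
python3 -m inch '[[-1,0,0,0,0.03],[-1,-0.01,-0.03,0,0.04],[-1,-0.01,-0.045,0,0.04],[-1,-0.01,-0.05,0,0],[-1,-0.01,-0.05,0,0],[-1,-0.01,-0.05,0,0],[-1,-0.01,-0.04,0,0],[-1,-0.009,-0.03,0,0]]'
python3 -m inch '[[-1,0,0,0,0],[-1,0,0,0,0]]'
python3 - <<'E'
from h import *
w=st(.045-.2,0);need([*w,.215],SY);b,t=rodpts();print(tost(t),t[2])
a=optics.camera("scene");c=optics.camera("wrist");d=optics.camera("top")
print(proj("scene",b),proj("scene",t),proj("top",b),proj("top",t),proj("wrist",b),proj("wrist",t))
a=cv2.resize(a[160:320,200:360],(560,560),interpolation=2)
d=cv2.resize(d[60:220,160:230],(245,560),interpolation=2)
cv2.imwrite("pics/m3.png",np.hstack([a,d]))
cv2.imwrite("pics/w3.png",c)
E
```

```text
t: 5.5
eef_pos: [0.4797, 0.1719, 0.3059]
tcp_rot: [0.995, -0.097, -0.0, -0.0]
ft_force: [1.3, -0.3, -1.5]
finger_gap: 0.0163
grip_force: 112.5
t: 5.75
eef_pos: [0.4802, 0.1693, 0.3061]
tcp_rot: [0.995, -0.098, -0.0, 0.0]
ft_force: [0.0, 0.1, -2.4]
finger_gap: 0.0164
grip_force: 112.6
pos [0.4802 0.1693 0.3061] yaw -0.1955 turn -0.0005 shift after turn [ 4.1 -4.1 91.1] t 5.75 F [ 0.03  0.05 -2.38] gap 0.0164
[40.93133905 -4.20583647] 0.19930452536222745
[269.55179226 205.62639745] [270.49671617 244.33050819] [213.82226733 113.03214186] [221.59602528 131.61587176] [ 279.34959609 -405.47366035] [ 280.14064308 -115.23780296]
```

View pics/m3.png

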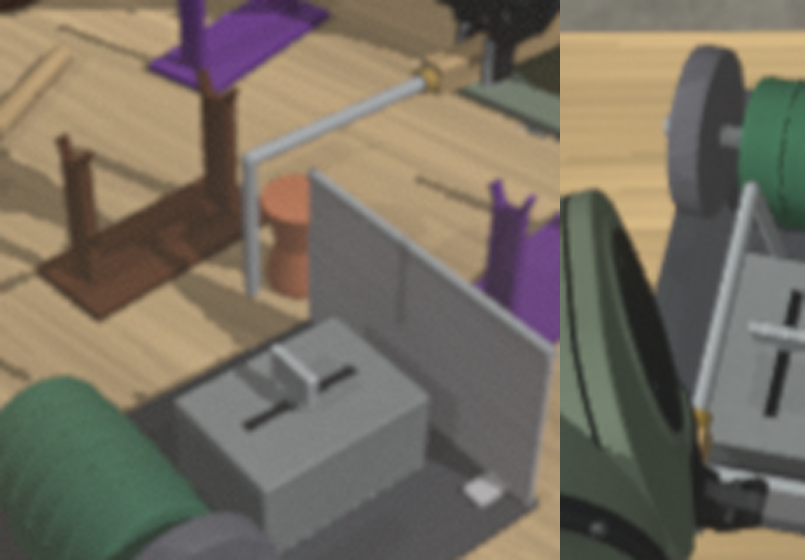

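View pics/w3.png

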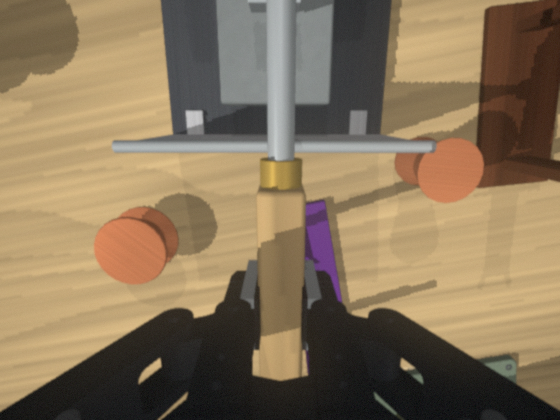

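Scene crop: tip at (251,293), matching the prediction to 1 px. Wrist view: box front edge at row 104, columns 220–333; guard bar from (114,147) to (434,147). These give the station's offset in the tool frame directly.

Run:
```python
from h import *
m=optics.camera_model("wrist");s=robot.state();r=R.from_quat(s["tcp_rot"])
for p in [(220,103,.085),(333,104,.085),(114,146,.160),(434,146,.160),(196,134,.01),(358,134,.01)]:
    w=onz("wrist",*p,m);print(p,(r.inv().apply(w-s["eef_pos"])*1000).round(1),tost(w).round(1))
# lever from scene crop: top edge ends
for p in [(274,346),(317,382)]: print("lev",tost(onz("scene",200+p[0]/3.5,160+p[1]/3.5,.123)))
for p in [(180,403),(337,318),(428,398),(268,488)]: print("box",tost(onz("scene",200+p[0]/3.5,160+p[1]/3.5,.085)))
```

```text
(220, 103, 0.085) [ 85.8 -60.6 221.3] [-73.1  56.3]
(333, 104, 0.085) [ 84.8  52.6 221.4] [-74.2 -56.9]
(114, 146, 0.16) [  49.9 -135.9  146.3] [-108.9  131.7]
(434, 146, 0.16) [ 49.9 125.3 146.4] [-109.1 -129.5]
(196, 134, 0.01) [  51.7 -105.5  296.3] [-107.1  101.3]
(358, 134, 0.01) [ 51.7  96.7 296.4] [-107.3 -101. ]
lev [  7.33034914 -19.62182529]
lev [ 5.70139945 27.21438849]
box [ 72.18009364 -45.9212265 ]
box [-74.02755907 -47.50174948]
box [-71.62137095  58.47178714]
box [70.05256261 55.82335317]
```

```bash
python3 -m inch '[[-1,-0.003,-0.002,0.01,0],[-1,-0.003,-0.002,0.02,0],[-1,0,0,0.025,0],[-1,0,0,0.025,0],[-1,0,0,0.015,0],[-1,0,0,0.008,0],[-1,0,0,0,0],[-1,0,0,0,0]]'
cat >> h.py <<'E'
def rep():
    F=[];
    s=robot.state();r=R.from_quat(s["tcp_rot"]);b,t=rodpts()
    print("t",round(s["t"],2),"tip st",tost(t).round(1),"z",round(t[2],4),"F tool",r.inv().apply(s["ft_force"]).round(2),"T tool",r.inv().apply(s["torque"]).round(3))
E
python3 - <<'E'
from h import *
rep();a=optics.camera("scene");rep()
b,t=rodpts();print(proj("scene",t),proj("scene",b))
cv2.imwrite("pics/m4.png",cv2.resize(a[180:320,200:360],(640,560),interpolation=2))
E
```

```text
t: 6.9
eef_pos: [0.4752, 0.1752, 0.2038]
tcp_rot: [0.995, -0.097, 0.0, -0.0]
ft_force: [0.4, 0.0, -1.7]
finger_gap: 0.0167
grip_force: 112.6
t 6.9 tip st [35.   0.9] z 0.0971 F tool [ 0.42 -0.11  1.65] T tool [-0.032 -0.08  -0.082]
t 6.95 tip st [35.   0.9] z 0.0971 F tool [ 0.36 -0.35  0.92] T tool [ 0.048 -0.103  0.024]
[274.45131668 275.85941165] [273.84498449 241.84839287]
```

View pics/m4.png

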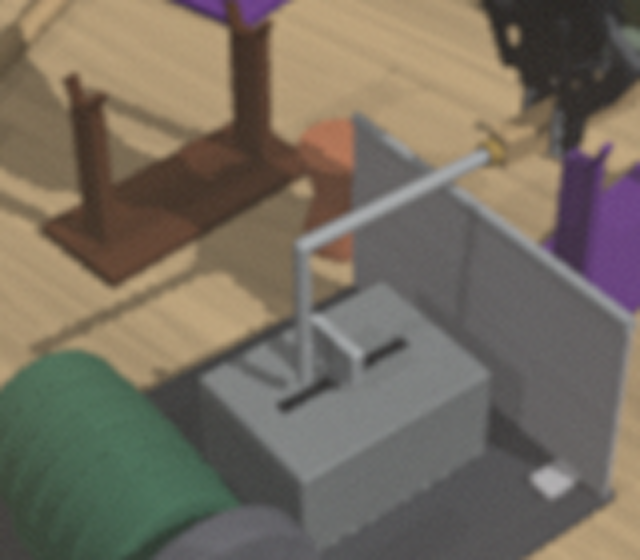

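The leg hangs behind the paddle, with its tip at crop (305,385) and the paddle at (338,345). The guard is clear. I start pulling in small steps.

```bash
R='from h import *;rep()'
python3 -m inch '[[-1,-0.005,0,0,0],[-1,-0.005,0,0,0],[-1,-0.003,0,0,0],[-1,0,0,0,0]]' >/dev/null; python3 -c "$R"
python3 -m inch '[[-1,-0.0015,0,0,0],[-1,-0.0015,0,0,0],[-1,-0.0015,0,0,0],[-1,-0.0015,0,0,0]]' >/dev/null; python3 -c "$R"
python3 -m inch '[[-1,-0.0015,0,0,0],[-1,-0.0015,0,0,0],[-1,-0.0015,0,0,0]]' >/dev/null; python3 -c "$R"
python3 -m inch '[[-1,-0.0015,0,0,0],[-1,-0.0015,0,0,0],[-1,-0.0015,0,0,0]]' >/dev/null; python3 -c "$R"
```

```text
t 7.45 tip st [21.6  0.9] z 0.0966 F tool [0.1  0.46 2.98] T tool [-0.01  -0.057 -0.037]
t 7.95 tip st [15.9  0.7] z 0.0966 F tool [ 3.74 -0.65  4.11] T tool [-0.013  0.571 -0.036]
t 8.32 tip st [11.2  0.8] z 0.0966 F tool [ 2.92 -0.41  3.44] T tool [-0.03   0.596  0.015]
t 8.7 tip st [6.7 0.8] z 0.0965 F tool [ 3.32 -0.1   4.44] T tool [-0.024  0.637  0.034]
```

```bash
R='from h import *;rep()'
python3 -m inch '[[-1,-0.0015,0,0,0],[-1,-0.0015,0,0,0],[-1,-0.0015,0,0,0],[-1,-0.0015,0,0,0]]' >/dev/null; python3 -c "$R"
for i in 1 2; do python3 -m inch '[[-1,-0.001,0,0,0],[-1,-0.001,0,0,0]]' >/dev/null; python3 -c "$R"; done
```

```text
t 9.2 tip st [0.6 0.7] z 0.0965 F tool [2.82 0.56 3.44] T tool [0.045 0.618 0.03 ]
t 9.45 tip st [-1.3  0.8] z 0.0965 F tool [3.17 0.27 3.65] T tool [ 0.063  0.583 -0.036]
t 9.7 tip st [-3.3  0.7] z 0.0965 F tool [ 3.52 -0.61  3.7 ] T tool [-0.035  0.603  0.087]
```

```bash
cat > chk.py <<'E'
import sys
from h import *
rep(); s=robot.state(); r=R.from_quat(s["tcp_rot"])
sys.exit(r.inv().apply(s["torque"])[1]>0.85 or r.inv().apply(s["ft_force"])[0]>5.2)
E
python3 -m inch '[[-1,-0.001,0,0,0],[-1,-0.001,0,0,0]]' >/dev/null; python3 chk.py && 
python3 -m inch '[[-1,-0.001,0,0,0],[-1,-0.001,0,0,0]]' >/dev/null && python3 chk.py &&
python3 -m inch '[[-1,-0.001,0,0,0],[-1,-0.001,0,0,0]]' >/dev/null && python3 chk.py &&
python3 -m inch '[[-1,-0.001,0,0,0],[-1,-0.001,0,0,0]]' >/dev/null && python3 chk.py &&
python3 -m inch '[[-1,-0.001,0,0,0],[-1,-0.001,0,0,0]]' >/dev/null && python3 chk.py &&
python3 -m inch '[[-1,-0.001,0,0,0],[-1,-0.001,0,0,0]]' >/dev/null && python3 chk.py
```

```text
t 9.95 tip st [-5.3  0.7] z 0.0965 F tool [3.29 0.42 3.26] T tool [0.002 0.595 0.008]False
```

```bash
sed -i 's/sys.exit(\(.*\))$/sys.exit(int(\1))/' chk.py
python3 -m inch '[[-1,-0.001,0,0,0],[-1,-0.001,0,0,0]]' >/dev/null; python3 chk.py && 
python3 -m inch '[[-1,-0.001,0,0,0],[-1,-0.001,0,0,0]]' >/dev/null && python3 chk.py &&
python3 -m inch '[[-1,-0.001,0,0,0],[-1,-0.001,0,0,0]]' >/dev/null && python3 chk.py &&
python3 -m inch '[[-1,-0.001,0,0,0],[-1,-0.001,0,0,0]]' >/dev/null && python3 chk.py &&
python3 -m inch '[[-1,-0.001,0,0,0],[-1,-0.001,0,0,0]]' >/dev/null && python3 chk.py &&
python3 -m inch '[[-1,-0.001,0,0,0],[-1,-0.001,0,0,0]]' >/dev/null && python3 chk.py
```

```text
t 10.2 tip st [-7.3  0.7] z 0.0965 F tool [2.55 1.46 4.79] T tool [ 0.036  0.58  -0.024]
t 10.45 tip st [-9.3  0.7] z 0.0965 F tool [ 2.88 -0.08  3.56] T tool [ 0.042  0.542 -0.052]
t 10.7 tip st [-11.3   0.7] z 0.0965 F tool [ 2.82 -0.5   3.13] T tool [0.052 0.562 0.016]
t 10.95 tip st [-13.3   0.8] z 0.0965 F tool [ 2.65 -0.42  4.15] T tool [0.002 0.61  0.013]
t 11.2 tip st [-15.3   0.8] z 0.0965 F tool [ 3.13 -0.12  5.  ] T tool [ 0.03   0.57  -0.017]
t 11.45 tip st [-17.3   0.7] z 0.0965 F tool [ 2.35 -0.54  3.54] T tool [0.081 0.593 0.023]
```

```bash
python3 -m inch '[[-1,-0.001,0,0,0],[-1,-0.001,0,0,0]]' >/dev/null; python3 chk.py && 
python3 -m inch '[[-1,-0.001,0,0,0],[-1,-0.001,0,0,0]]' >/dev/null && python3 chk.py &&
python3 -m inch '[[-1,-0.001,0,0,0],[-1,-0.001,0,0,0]]' >/dev/null && python3 chk.py &&
python3 -m inch '[[-1,-0.001,0,0,0],[-1,-0.001,0,0,0]]' >/dev/null && python3 chk.py &&
python3 -m inch '[[-1,-0.001,0,0,0],[-1,-0.001,0,0,0]]' >/dev/null && python3 chk.py &&
python3 -m inch '[[-1,-0.001,0,0,0],[-1,-0.001,0,0,0]]' >/dev/null && python3 chk.py
```

```text
t 11.7 tip st [-18.1   0.8] z 0.097 F tool [13.48 -0.24 10.26] T tool [ 0.027  2.65  -0.007]
```

```bash
python3 -m inch '[[-1,0.0005,0,0,0]]' >/dev/null; python3 chk.py;python3 -m inch '[[-1,0,0,0,0]]' >/dev/null; python3 chk.py
```

```text
t 11.82 tip st [-17.9   0.7] z 0.0968 F tool [ 7.82 -0.16  7.12] T tool [-0.012  1.247 -0.044]
t 11.95 tip st [-18.    0.7] z 0.0968 F tool [ 8.6  -0.26  6.18] T tool [ 0.075  1.514 -0.027]
```

```bash
python3 -m inch '[[-1,0,0,0,0],[-1,0,0,0,0],[-1,0,0,0,0],[-1,0,0,0,0]]' >/dev/null; python3 chk.py
python3 -m inch '[[-1,0,0,0,0],[-1,0,0,0,0],[-1,0,0,0,0],[-1,0,0,0,0],[-1,0,0,0,0],[-1,0,0,0,0],[-1,0,0,0,0],[-1,0,0,0,0]]' >/dev/null; python3 chk.py
python3 -m inch '[[-1,0,0,0,0],[-1,0,0,0,0],[-1,0,0,0,0],[-1,0,0,0,0],[-1,0,0,0,0],[-1,0,0,0,0],[-1,0,0,0,0],[-1,0,0,0,0]]' >/dev/null; python3 chk.py
```

```text
t 12.45 tip st [-18.    0.7] z 0.0968 F tool [9.17 0.3  6.47] T tool [ 0.086  1.495 -0.095]
t 13.45 tip st [-18.    0.8] z 0.0968 F tool [ 7.33 -0.23  7.37] T tool [ 0.068  1.5   -0.046]
t 14.45 tip st [-18.    0.7] z 0.0968 F tool [ 7.96 -0.46  6.87] T tool [ 0.041  1.502 -0.043]
```

```bash
python3 -m inch '[[-1,0.002,0,0,0],[-1,0.004,0,0,0],[-1,0.006,0,0,0],[-1,0.005,0,0,0],[-1,0,0,0,0]]' >/dev/null; python3 chk.py
python3 -m inch '[[-1,0.003,0,-0.01,0],[-1,0.004,0,-0.02,0],[-1,0.005,0,-0.03,0],[-1,0.005,0,-0.03,0],[-1,0.005,0,-0.012,0],[-1,0,0,0,0],[-1,0,0,0,0]]' >/dev/null; python3 chk.py
python3 -c "
from h import *
need([.495,-.1325,.3055],-.0846)
b,t=rodpts();a=optics.camera('scene');print(proj('scene',b),proj('scene',t))
cv2.imwrite('pics/m5.png',cv2.resize(a[180:320,200:360],(640,560),interpolation=2))"
```

```text
t 15.07 tip st [-1.4  0.5] z 0.0964 F tool [0.02 0.13 1.7 ] T tool [-0.047 -0.027 -0.003]
t 15.95 tip st [19.8  0.7] z 0.1981 F tool [-0.36  0.26  2.65] T tool [-0.022 -0.059 -0.007]
pos [0.4604 0.1779 0.305 ] yaw -0.1941 turn -0.1095 shift after turn [ 60.7 306.4  -0.5] t 15.95 F [-0.4  -0.18 -2.65] gap 0.0161
[278.73347685 203.64188052] [279.06241331 242.16991317]
```

View pics/m5.png

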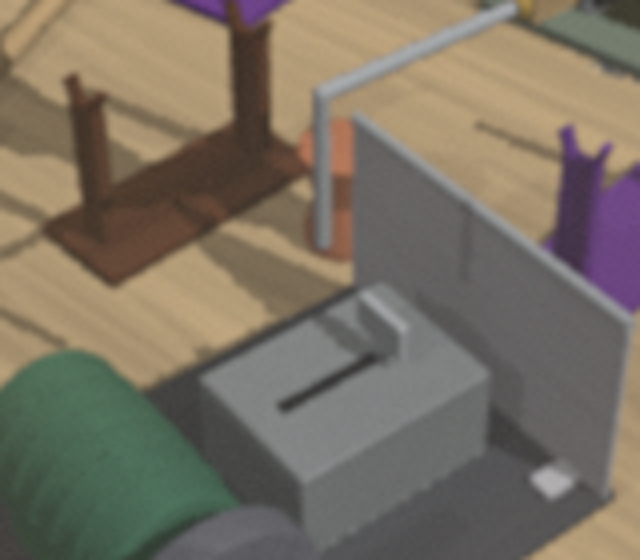

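The lever stands at the guard end of its slot, at crop (385,330). The rod's tip (323,247) and bend (320,93) are where predicted, so it has not slipped. Now back to the stand.

```bash
python3 -m inch '[[-1,0,0,0,-0.03],[-1,0.005,0.02,0,-0.04],[-1,0.01,0.045,0,-0.04],[-1,0.01,0.05,0,0],[-1,0.01,0.05,0,0],[-1,0.01,0.05,0,0],[-1,0.01,0.05,0,0],[-1,0.006,0.04,0,0]]' >/dev/null
python3 -m inch '[[-1,0,0,0,0],[-1,0,0,0,0],[-1,0,0,0,0]]' >/dev/null
python3 -c "
from h import *
need([.495,-.1325,.3055],-.0846)"
```

```text
pos [ 0.4925 -0.1306  0.3053] yaw -0.0824 turn 0.0022 shift after turn [ 2.6  1.7 -0.2] t 17.38 F [ 1.18  0.23 -2.42] gap 0.0161
```

```bash
python3 -m inch '[[-1,0.0025,0.0017,0.02,0.002],[-1,0,0,0.035,0],[-1,0,0,0.04,0],[-1,0,0,0.03,0],[-1,0,0,0.02,0],[-1,0,0,0.005,0],[-1,0,0,0,0],[-1,0,0,0,0]]' >/dev/null
python3 -c "
from h import *
need([.4953,-.1323,.1368],-.0846);rep()"
```

```text
pos [ 0.4951 -0.1334  0.1561] yaw -0.0859 turn -0.0013 shift after turn [ 0.1 -1.1 19.3] t 18.38 F [-0.29 -0.06 -1.7 ] gap 0.0163
t 18.38 tip st [ 113.2 -276.4] z 0.0495 F tool [-0.29  0.09  1.7 ] T tool [ 0.02  -0.054 -0.001]
```

```bash
python3 -m inch '[[-1,0,-0.001,0.007,-0.001],[-1,0,0,0.006,0],[-1,0,0,0.003,0],[-1,0,0,0.002,0],[-1,0,0,0,0]]' >/dev/null
python3 -c "
from h import *
need([.4953,-.1323,.1368],-.0846);rep()"
```

```text
pos [ 0.4949 -0.1325  0.1372] yaw -0.0853 turn -0.0007 shift after turn [ 0.4 -0.2  0.4] t 19.0 F [ 0.67 -0.25 -2.35] gap 0.0161
t 19.0 tip st [ 112.6 -275.4] z 0.0304 F tool [0.69 0.19 2.35] T tool [-0.012 -0.123  0.075]
```

```bash
python3 -m inch '[[-1,0,0,0.0007,0],[-1,0,0,0,0]]' 20 >/dev/null; python3 -c "from h import *;rep()"
python3 -m inch '[[-0.4,0,0,0,0],[-0.2,0,0,0,0],[0.2,0,0,0,0],[0.6,0,0,0,0],[0.6,0,0,0,0]]'
python3 -m inch '[[0.6,0,0,-0.01,0],[0.6,0,0,-0.02,0],[0.8,0,0,-0.04,0],[0.8,0,0,-0.04,0],[0.8,0,0,-0.04,0],[0.8,0,0,0,0],[0.8,0,0,0,0]]'
python3 - <<'E'
from h import *
m=optics.camera_model("wrist");c=optics.camera("wrist");a=optics.camera("scene")
cv2.imwrite("pics/e.png",np.hstack([cv2.resize(c,(480,360)),cv2.resize(a[140:260,165:271],(318,360),interpolation=2)]))
print(proj("wrist",[.42531,-.12721,.152],m),proj("wrist",[.55127,-.13739,.150],m))
E
```

```text
t 19.25 tip st [ 112.8 -275.4] z 0.0301 F tool [-0.45 -0.71 -2.38] T tool [-0.036 -0.243  0.065]
t: 19.88
eef_pos: [0.4949, -0.1325, 0.1366]
tcp_rot: [0.999, -0.043, -0.0, -0.0]
ft_force: [-0.2, -0.5, 0.3]
finger_gap: 0.0683
grip_force: 0.0
t: 20.75
eef_pos: [0.4946, -0.1324, 0.2865]
tcp_rot: [0.999, -0.043, -0.0, -0.0]
ft_force: [0.0, 0.2, -0.8]
finger_gap: 0.0771
grip_force: 0.0
[281.41063875 284.24069921] [280.80147354 137.9552376 ]
```

View pics/e.png

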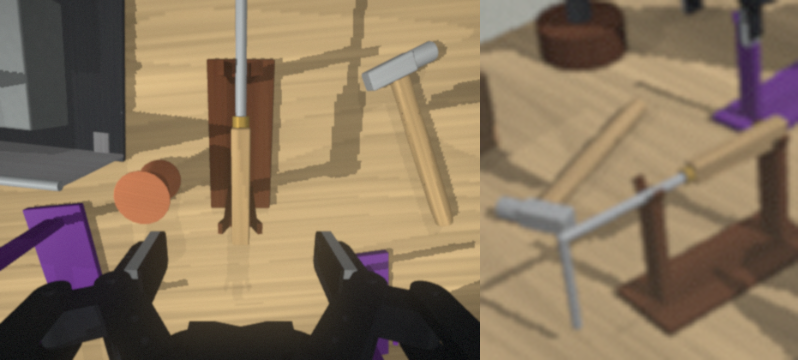

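The rod lies in both notches, with the handle's rear end at wrist pixel (281,285) against (281,284) before. The leg hangs free and the gripper is clear, so I hand in.

```bash
python3 -m inch '[[0.8,0,0,0,0],[0.8,0,0,0,0]]' >/dev/null; python3 -c "
from bench import robot
print(robot.finish_job())"
```

```text
the job is handed in; nothing more can be done
None
```

I handed the job in at about 21 s: the lever was pulled to its stop and held at about 8 N for about 2.5 s, it was still on the guard side in the last view, and the rod is back in its stand; the stop itself met the rod with a brief peak of about 13.5 N, and no verdict came back.

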